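# Find the transit case that rattles and hold it out

## Robot

A 7-joint arm with a two-finger parallel gripper is mounted at the origin on the work surface. World frame = base frame: x ahead of the robot, y to its left, z up, the work surface at z = 0. Lengths are in mm, angles in rad, forces in N, time in s.
With the tool pointing down it reaches from about 400 to 925 mm from the base axis. Payload 4.1 kg.
Tool frame: the origin (TCP) lies midway between the tips of the shut fingers; the grasp point (between the pads) lies 19 mm behind it; y points along the fingers, z is the direction in which the jaws open and shut, and the axes are right-handed (so a half turn about y gives the same grasp; the last joint's range is limited). The gripper opens to 85 mm and grips with 20 to 120 N. Pads are 22 mm wide; open, the fingers measure 114 mm over their backs; the gripper's body (76 mm by 85 mm) begins 54 mm behind the grasp point. The pads swing forward as they close: fully open they stand 13 mm farther back than shut.
Start: joints at [1.217, 0.398, 0.045, 1.537, -0.019, 1.207, -0.051], TCP at [163.869, -629.039, 231.347] pointing down, gripper open.
Joint ranges: [-2.82, 2.82], [-0.49, 2.23], [-1.37, 1.46], [0, 2.46], [-1.36, 4.5], [0.23, 2], [-2.94, 2.94]. Speed limits (rad/s): [2.57, 2.57, 3.14, 3.14, 3.14, 3.14, 3.14].

## Interface

Orientations are given as [roll, pitch, yaw] about the fixed x, y, z axes, in that order (R = Rz(yaw) Ry(pitch) Rx(roll)).
In Python, from bench import read_state, snapshot, job_done gives the robot as it stands. The module is installed in compiled form; this text tells all that it offers.
- The arm moves only by the tool arm_command, never from a script. Its argument "increments" is text: rows parted by semicolons, each of 5 numbers parted by spaces: the opening, from 0 (shut) to 1 (fully open), then the shift along the tool's x, y, z in cm, then the turn about the tool's y in degrees. In form: hand dx dy dz spin; .... A call has 1 to 8 rows; each row is the pose to reach, as a shift and turn from the pose commanded when the call began, along the tool's axes at that moment; what a row does not reach only later rows make up. A row lasts 1/12 s, in which the tool goes at most 41.7 mm and 7.16 degrees, less where a joint would pass 70% of its speed; a pose out of reach is approached as far as the arm can. A call with a gripper value outside its range is refused whole. The fingers move at their own pace and stop on an object; "squeeze" is the grip in N (left out, the last holds). Time passes only in rows, so rows that repeat a pose let the fingers close. It gives the time, the measured TCP pose, the force and the opening at its end, in the units of the state.
- read_state(): the state, without advancing time (a new reading comes with each control period).
- snapshot(name): name is "scene" or "top" or "wrist"; returns a dict with "image" (420x560x3 uint8, blue, green, red), "intrinsics" (3x3 intrinsics, pixels), "world_from_camera" (4x4, takes a point from camera to world coordinates). Camera axes: x right, y down, z forward; pixel columns grow to the right and rows downward; lengths in mm; the calibration is good to about 2 mm. The wrist camera is an equidistant fisheye: a pixel r from the principal point sees the ray r / f radians off the axis. A picture is of the moment at which its call begins. There is no depth.
- job_done(): hands the job in, once; it reports no verdict.
The state is a dict: "time_s": time; "q": joint angles; "joint_vel": joint speeds; "joint_torque": joint torques, N m; "eef_pos": TCP position; "ee_rot": TCP orientation; "force": force on the tool from outside, world axes, zero at the start; "torque": the same for the moment, N m; "finger_gap": finger opening in mm.
Only numpy, scipy, OpenCV 4.12 (cv2) and the standard library are available. Lean on these libraries where they do the work, as an engineer would, in place of code of your own. Each camera call takes 0.05 s, during which the arm holds its last target.

## Task

One of the three sealed transit cases on the black mat has a calibration ball that has come off its mount and rattles inside: lift and briskly shake all three in turn, first the yellow-lidded, then the blue, then the red, setting each back upright on the mat before taking the next. Then hold out the one that rattles, level, with the other two left on the mat, centred a hand's breadth above the round green handover pad without touching it, and finish still holding it there. Leave everything else on the table alone.

Things in the scene. Friction and masses are not known exactly. Their poses are not given: they have to be found in the camera images.
- case_yellow: sealed transit case with a grey body and a yellow lid with a white label; 125 (its x) x 56 (its y) x 46 (its z, height) mm, origin at the centre of its underside, z up. Loose on the mat, long side roughly along the mat's x. Weighs 0.19 to 0.51 kg, plus the ball if it holds one. In exactly one case, a different one each time, a 30 mm, 210 g ball rolls freely and knocks along the 105 mm inner length (75 mm of play).
- case_blue: sealed case like the yellow one, with a blue lid with a white label: 125 x 56 x 46 mm, origin at the centre of its underside, long side along its x, z up. Weighs 0.19 to 0.51 kg, plus the ball if it holds one. A brisk stroke along its long axis throws a loose ball to the leading end, where it mostly stays when the stroke stops level, so the moment of its weight on the wrist shifts by 0.15 N m from end to end; a silent case shows no shift.
- case_red: sealed case like the yellow one, with a red lid with a white label: 125 x 56 x 46 mm, origin at the centre of its underside, long side along its x, z up. Weighs 0.19 to 0.51 kg, plus the ball if it holds one. A brisk stroke along its long axis throws a loose ball to the leading end, where it mostly stays when the stroke stops level, so the moment of its weight on the wrist shifts by 0.15 N m from end to end; a silent case shows no shift.
- mat: black rubber mat fixed on the table, 220 (x) x 380 (y) x 4 mm thick, origin at the centre of its underside (table height); the three cases stand side by side on it, about 120 mm apart along its y, in any order of colours
- pad: round green handover pad with a white centre, 120 mm across, 4 mm thick, fixed on the table left of the mat, origin at the centre of its underside; the chosen case is held out above it
- bottle: small amber glass bottle with black cap, 56 mm wide, 130 mm high; origin at the centre of its underside. A bystander, to be left alone
- jar: clear jar with white cap, 60 mm wide, 70 mm high; origin at the centre of its underside. A bystander, to be left alone
- beaker: open glass beaker, 72 mm wide, 90 mm high; origin at the centre of its underside. A bystander, to be left alone
- slidebox: flat wooden slide box, 85 x 100 x 35 mm; origin at the centre of its underside. A bystander, to be left alone
- driver: orange-handled screwdriver lying flat, 150 mm long. A bystander, to be left alone
- can: plain aluminium can, 66 mm wide, 100 mm high; origin at the centre of its underside. A bystander, to be left alone

How it is judged (in metres and radians):
On the way, in this order (a step that is already met when the one before it is completed fails the run):
1. the yellow case is held clear of the mat and shaken (moving faster than 0.15 m/s or turning faster than 0.8 rad/s, at least 35 mm above the mat) (contact force between the fingers and case_yellow above 1 N and height (world z) of case_yellow above 0.039 m and (linear speed of case_yellow above 0.15 m/s or angular speed of case_yellow above 0.8 rad/s)), for 0.04 s.
2. the blue case is held clear of the mat and shaken (moving faster than 0.15 m/s or turning faster than 0.8 rad/s, at least 35 mm above the mat) (contact force between the fingers and case_blue above 1 N and height (world z) of case_blue above 0.039 m and (linear speed of case_blue above 0.15 m/s or angular speed of case_blue above 0.8 rad/s)), for 0.04 s.
3. the red case is held clear of the mat and shaken (moving faster than 0.15 m/s or turning faster than 0.8 rad/s, at least 35 mm above the mat) (contact force between the fingers and case_red above 1 N and height (world z) of case_red above 0.039 m and (linear speed of case_red above 0.15 m/s or angular speed of case_red above 0.8 rad/s)), for 0.04 s.
At the end, for the whole second after the job is handed in: The case with the loose ball is held still by the fingers, its underside 60 to 300 mm above the table, its centre within 45 mm (seen from above) of the handover pad's centre and level to within 0.25 rad; the other two stand upright (within 0.1 rad) and still on the mat, let go (((distance between ball_c0 and case_yellow below 0.07 m and contact force between the fingers and case_yellow above 1 N and horizontal distance between case_yellow and pad below 0.045 m and height (world z) of case_yellow between 0.06 and 0.3 m and angle between case_yellow's own z axis and vertical below 0.25 rad and linear speed of case_yellow below 0.03 m/s and x of case_blue in the frame of mat between -0.11 and 0.11 m and y of case_blue in the frame of mat between -0.19 and 0.19 m and height (world z) of each of case_blue, case_red below 0.009 m and angle between each of case_blue, case_red's own z axis and vertical below 0.1 rad and linear speed of each of case_blue, case_red below 0.02 m/s and contact force between the fingers and case_blue below 0.2 N and x of case_red in the frame of mat between -0.11 and 0.11 m and y of case_red in the frame of mat between -0.19 and 0.19 m and contact force between the fingers and case_red below 0.2 N) or (distance between ball_c0 and case_blue below 0.07 m and contact force between the fingers and case_blue above 1 N and horizontal distance between case_blue and pad below 0.045 m and height (world z) of case_blue between 0.06 and 0.3 m and angle between case_blue's own z axis and vertical below 0.25 rad and linear speed of case_blue below 0.03 m/s and x of case_yellow in the frame of mat between -0.11 and 0.11 m and y of case_yellow in the frame of mat between -0.19 and 0.19 m and height (world z) of each of case_yellow, case_red below 0.009 m and angle between each of case_yellow, case_red's own z axis and vertical below 0.1 rad and linear speed of each of case_yellow, case_red below 0.02 m/s and contact force between the fingers and case_yellow below 0.2 N and x of case_red in the frame of mat between -0.11 and 0.11 m and y of case_red in the frame of mat between -0.19 and 0.19 m and contact force between the fingers and case_red below 0.2 N) or (distance between ball_c0 and case_red below 0.07 m and contact force between the fingers and case_red above 1 N and horizontal distance between case_red and pad below 0.045 m and height (world z) of case_red between 0.06 and 0.3 m and angle between case_red's own z axis and vertical below 0.25 rad and linear speed of case_red below 0.03 m/s and x of case_yellow in the frame of mat between -0.11 and 0.11 m and y of case_yellow in the frame of mat between -0.19 and 0.19 m and height (world z) of each of case_yellow, case_blue below 0.009 m and angle between each of case_yellow, case_blue's own z axis and vertical below 0.1 rad and linear speed of each of case_yellow, case_blue below 0.02 m/s and contact force between the fingers and case_yellow below 0.2 N and x of case_blue in the frame of mat between -0.11 and 0.11 m and y of case_blue in the frame of mat between -0.19 and 0.19 m and contact force between the fingers and case_blue below 0.2 N))); the arm keeps its last pose, push and grip.
It fails at once if one of the bystanders (bottle, jar, beaker, slide box, screwdriver, can) is moved more than 30 mm (distance of any of bottle, jar, beaker, slidebox, driver, can from where it was at the start of the episode above 0.03 m).
It also fails if it takes over 72 s, if anything falls off the work surface, if the arm or the gripper's body presses on something with over 40 N, if the wrist force passes 120 N, or if a joint passes its speed limit or range.

## Working session

There is one attempt and no reset: what is moved stays moved. The work goes in short steps, Python scripts to look and compute and a tool call to move; the robot and the scene stay as the last step left them, time stands still between calls to the robot, and variables do not carry over. Pictures are saved under pics/ and viewed, and the job is handed in when it is done.

Besides the shell and the picture viewer there is one more tool, called after ">>>" by a JSON object that holds its "method" and its "body", one argument or row to a line. arm_command: Moves the arm, as the interface text tells. Its arguments: {"type":"object","properties":{"increments":{"type":"string"},"squeeze":{"type":"number"}},"required":["increments"]}

```bash
mkdir -p pics
python3 - <<'E'
from bench import *
import cv2
s=read_state()
for k,v in s.items(): print(k,v)
for n in("scene","top","wrist"):
    d=snapshot(n); cv2.imwrite(f"pics/{n}0.png",d["image"]); print(n,d["intrinsics"],d["world_from_camera"])
E
```

```text
time_s 0.0
q [ 1.21701183  0.39917903  0.04503888  1.53786635 -0.01871073  1.20691684
 -0.0506735 ]
joint_vel [-8.84385854e-04 -3.43757124e-04 -1.33078701e-03  1.00686392e-03
 -1.26167270e-03  8.67116445e-05 -9.89137313e-04]
joint_torque [-2.22702652e-04 -4.75121748e+01  1.36427008e+00 -2.54226726e+01
  1.12795070e-02  9.45739739e-03 -6.82503099e-06]
eef_pos [ 163.68560612 -628.39768059  230.27802755]
ee_rot [-1.57274013e+00 -1.26024193e-04 -2.88667765e+00]
force [ 0.11568949 -0.42086605  0.52074364]
torque [ 0.05841722  0.0218444  -0.03581088]
finger_gap 85.28832930632089
scene [[395.13312852   0.         278.74649554]
 [  0.         395.13312852 207.48294338]
 [  0.           0.           1.        ]] [[ 9.02451201e-01  3.42760965e-01 -2.60953541e-01  8.83804909e+02]
 [ 4.30534228e-01 -7.38564151e-01  5.18809476e-01 -5.95953750e+02]
 [-1.49032934e-02 -5.80549666e-01 -8.14088433e-01  9.74902539e+02]
 [ 0.00000000e+00  0.00000000e+00  0.00000000e+00  1.00000000e+00]]
top [[414.06660515   0.         280.47313541]
 [  0.         414.06660515 210.03368762]
 [  0.           0.           1.        ]] [[-2.21441672e-02 -9.92703755e-01  1.18528018e-01  4.43762160e+02]
 [-9.99595081e-01  1.98654309e-02 -2.03725056e-02  2.61973249e+01]
 [ 1.78692527e-02 -1.18931156e-01 -9.92741693e-01  1.20538550e+03]
 [ 0.00000000e+00  0.00000000e+00  0.00000000e+00  1.00000000e+00]]
wrist [[325.1922621    0.         285.43229732]
 [  0.         325.1922621  212.16345724]
 [  0.           0.           1.        ]] [[ 2.52553642e-01 -9.26801509e-01 -2.77948953e-01  2.34090934e+02]
 [-9.67580672e-01 -2.42524170e-01 -7.04958807e-02 -6.11041015e+02]
 [-2.07365052e-03  2.86742026e-01 -9.58005590e-01  3.72911921e+02]
 [ 0.00000000e+00  0.00000000e+00  0.00000000e+00  1.00000000e+00]]
```

View pics/top0.png

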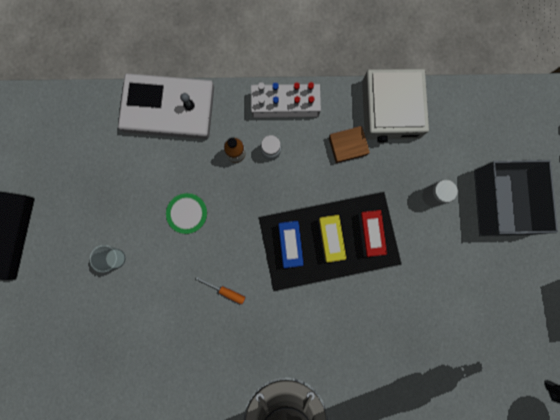

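View pics/scene0.png

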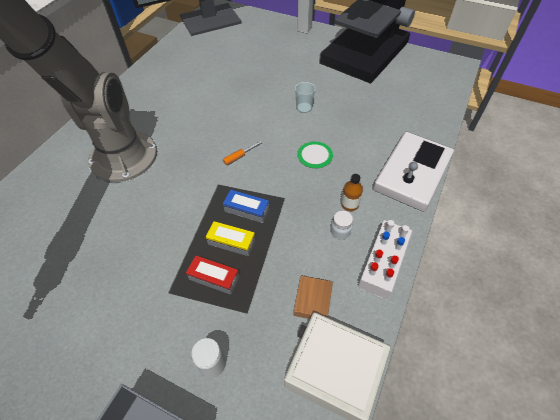

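```bash
cat > h.py <<'E'
from bench import *
import cv2, numpy as np
def cast(d,uv,z):
    K=d["intrinsics"];T=d["world_from_camera"]
    uv=np.atleast_2d(uv).astype(float)
    r=np.c_[(uv-K[:2,2])/[K[0,0],K[1,1]],np.ones(len(uv))]@T[:3,:3].T
    o=T[:3,3]; return o+r*((z-o[2])/r[:,2])[:,None]
R=dict(yellow=[(22,120,80),(35,255,255)],blue=[(105,120,60),(128,255,255)],red=[(172,120,60),(180,255,255)],green=[(50,120,60),(80,255,255)])
def blobs(d,name):
    h=cv2.cvtColor(d["image"],cv2.COLOR_BGR2HSV)
    m=cv2.inRange(h,*map(np.array,R[name]))
    if name=="red": m|=cv2.inRange(h,np.array((0,150,60)),np.array((5,255,255)))
    m=cv2.morphologyEx(m,cv2.MORPH_OPEN,np.ones((2,2)))
    c=cv2.findContours(m,cv2.RETR_EXTERNAL,cv2.CHAIN_APPROX_NONE)[0]
    return sorted(c,key=cv2.contourArea)[::-1]
def rect(d,name,z):
    c=[c for c in blobs(d,name) if cv2.contourArea(c)>10][0]
    P=cast(d,c[:,0],z)[:,:2].astype(np.float32)
    (cx,cy),wh,a=cv2.minAreaRect(P)
    b=cv2.boxPoints(((cx,cy),wh,a)); e=[b[1]-b[0],b[2]-b[1]]; e=max(e,key=np.linalg.norm)
    yaw=np.arctan2(e[1],e[0]); yaw=(yaw+np.pi/2)%np.pi-np.pi/2
    return np.array([cx,cy]).round(1),sorted(np.round(wh,1)),round(float(yaw),3),cv2.contourArea(c)
E
python3 - <<'E'
from h import *
for n in("top","scene"):
    d=snapshot(n)
    for c in("yellow","blue","red"): print(n,c,rect(d,c,50))
    print(n,"pad",rect(d,"green",4))
    h=cv2.cvtColor(d["image"],cv2.COLOR_BGR2HSV)
print(read_state()["time_s"])
E
```

```text
top yellow (array([ 497.4, -143.2]), [np.float64(56.6), np.float64(126.8)], 0.126, 855.5)
top blue (array([483.9, -26.6]), [np.float64(57.5), np.float64(127.2)], 0.089, 872.0)
top red (array([ 509.6, -260.7]), [np.float64(57.3), np.float64(126.1)], 0.084, 852.5)
top pad (array([579.9, 273.6]), [np.float64(114.1), np.float64(116.4)], 1.551, 1223.0)
scene yellow (array([ 508.8, -148.5]), [np.float64(60.7), np.float64(126.1)], 0.128, 809.5)
scene blue (array([1162.9, 1208.2]), [np.float64(190.7), np.float64(694.9)], -1.513, 3214.0)
scene red (array([ 520.4, -264.4]), [np.float64(57.3), np.float64(124.5)], 0.094, 910.0)
scene pad (array([593.2, 267.9]), [np.float64(112.7), np.float64(113.7)], 0.43, 691.5)
0.25
```

View pics/wrist0.png

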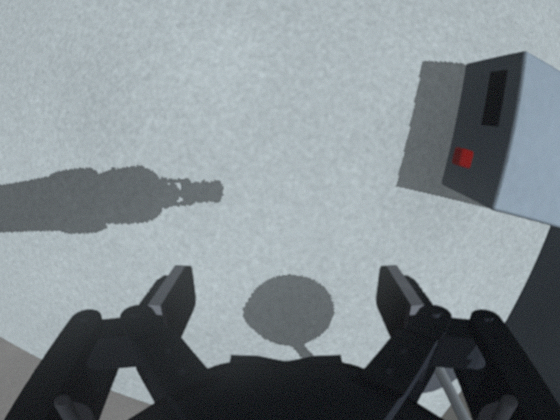

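```bash
cat >> h.py <<'E'
from scipy.spatial.transform import Rotation as Ro
def plan(x,y,z,yaw):
    s=read_state(); M=Ro.from_euler("xyz",s["ee_rot"]).as_matrix()
    d=M.T@(np.array([x,y,z])-s["eef_pos"])
    cy=np.arctan2(M[1,0],M[0,0]); dyaw=(yaw-cy+np.pi/2)%np.pi-np.pi/2
    print("t",round(s["time_s"],2),"cm",(d/10).round(2),"spin",round(-np.degrees(dyaw),1), "pos",s["eef_pos"].round(1),"rot",s["ee_rot"].round(3),"gap",round(s["finger_gap"],1))
def st():
    s=read_state();print(round(s["time_s"],2),s["eef_pos"].round(1),s["ee_rot"].round(3),"F",s["force"].round(2),"T",s["torque"].round(3),"gap",round(s["finger_gap"],1)," Ttool",(Ro.from_euler("xyz",s["ee_rot"]).as_matrix().T@s["torque"]).round(3))
E
python3 -c "
from h import *
plan(500,-145,200,.126)"
```

```text
t 0.25 cm [-44.73   3.11 -38.33] spin 7.4 pos [ 163.8 -628.7  230.8] rot [-1.572 -0.    -2.887] gap 85.4
```

>>> {"method": "arm_command", "body": {
  "increments": "1 -44.7 3.1 -38.3 7.4;1 -44.7 3.1 -38.3 7.4;1 -44.7 3.1 -38.3 7.4;1 -44.7 3.1 -38.3 7.4;1 -44.7 3.1 -38.3 7.4;1 -44.7 3.1 -38.3 7.4;1 -44.7 3.1 -38.3 7.4;1 -44.7 3.1 -38.3 7.4"
}}

```text
time_s: 0.92
eef_pos: [354.6, -353.9, 213.9]
ee_rot: [-1.57, 0.0, -3.016]
force: [1.0, -1.0, -0.7]
finger_gap: 85.3
```

```bash
python3 -c "
from h import *
plan(500,-145,200,.126)"
```

```text
t 0.92 cm [-17.04   1.38 -18.91] spin -0.0 pos [ 354.6 -353.9  213.9] rot [-1.57   0.    -3.016] gap 85.3
```

>>> {"method": "arm_command", "body": {
  "increments": "1 -17 1.4 -18.9 0;1 -17 1.4 -18.9 0;1 -17 1.4 -18.9 0;1 -17 1.4 -18.9 0;1 -17 1.4 -18.9 0;1 -17 1.4 -18.9 0;1 -17 1.4 -18.9 0;1 -17 1.4 -18.9 0"
}}

```text
time_s: 1.58
eef_pos: [500.4, -143.2, 199.7]
ee_rot: [-1.572, 0.001, -3.009]
force: [0.1, -0.7, -0.1]
finger_gap: 85.1
```

Run:
```python
from h import *
plan(500,-145,200,.126)
d=snapshot("wrist"); cv2.imwrite("pics/w1.png",d["image"]); print(d["world_from_camera"])
K=d["intrinsics"];T=d["world_from_camera"]
def fcast(uv,z):
    p=(np.atleast_2d(uv)-K[:2,2])/K[0,0]; r=np.linalg.norm(p,axis=1); 
    v=np.c_[p*(np.sin(r)/r)[:,None],np.cos(r)]@T[:3,:3].T; o=T[:3,3]
    return o+v*((z-o[2])/v[:,2])[:,None]
for n in("yellow","blue","red"):
    c=blobs(d,n)[0]; P=fcast(c[:,0],50)[:,:2].astype(np.float32); print(n,cv2.contourArea(c),cv2.minAreaRect(P))
```

```text
t 1.58 cm [ 0.06 -0.03  0.17] spin 0.4 pos [ 500.4 -143.2  199.7] rot [-1.572e+00  1.000e-03 -3.009e+00] gap 85.1
[[ 1.32854292e-01 -9.49678574e-01 -2.83655325e-01  5.72314589e+02]
 [-9.91134596e-01 -1.27700406e-01 -3.66717767e-02 -1.34461443e+02]
 [-1.39649970e-03  2.86012609e-01 -9.58224836e-01  3.42286702e+02]
 [ 0.00000000e+00  0.00000000e+00  0.00000000e+00  1.00000000e+00]]
yellow 7725.0 ((499.6999816894531, -143.62789916992188), (125.1197738647461, 57.085899353027344), 7.367704391479492)
blue 6501.5 ((486.0037536621094, -27.685894012451172), (125.83853149414062, 58.42750549316406), 5.501525402069092)
red 6190.5 ((512.0104370117188, -260.14617919921875), (124.59590911865234, 57.780738830566406), 5.543324947357178)
```

View pics/w1.png

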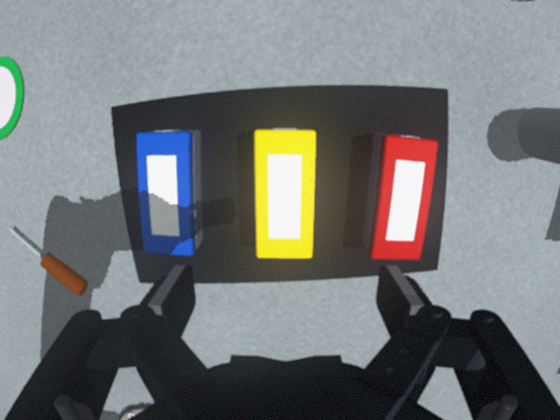

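Run:
```python
from h import *
plan(499.5,-143.5,9,.128)
st()
```

```text
t 1.63 cm [-0.09 19.06 -0.24] spin 0.0 pos [ 499.  -146.   199.6] rot [-1.571e+00 -1.000e-03 -3.013e+00] gap 85.2
1.63 [ 499.  -146.   199.6] [-1.571e+00 -1.000e-03 -3.013e+00] F [-0.34 -1.36 -0.16] T [-0.009  0.005 -0.021] gap 85.2  Ttool [ 0.008  0.021 -0.006]
```

>>> {"method": "arm_command", "body": {
  "increments": "1 0 4 -0.15 0;1 0 8 -0.15 0;1 0 12 -0.15 0;1 0 15 -0.15 0;1 0 17 -0.15 0;1 0 18.2 -0.15 0;1 0 19 -0.15 0;1 0 19 -0.15 0"
}}

```text
time_s: 2.3
eef_pos: [497.5, -146.6, 8.9]
ee_rot: [-1.571, -0.002, -3.018]
force: [0.4, -1.3, 0.9]
finger_gap: 85.5
```

>>> {"method": "arm_command", "body": {
  "increments": "0 0 0 0 0;0 0 0 0 0;0 0 0 0 0;0 0 0 0 0;0 0 0 0 0;0 0 0 0 0",
  "squeeze": 80
}}

```text
time_s: 2.8
eef_pos: [500.4, -145.6, 11.6]
ee_rot: [-1.569, 0.003, -3.016]
force: [0.2, 0.5, 5.9]
finger_gap: 54.8
```

Run:
```python
from h import *
st()
```

```text
2.8 [ 500.4 -145.6   11.6] [-1.569e+00  3.000e-03 -3.016e+00] F [0.23 0.51 5.93] T [0.36  0.171 0.04 ] gap 54.8  Ttool [-0.379 -0.038 -0.125]
```

>>> {"method": "arm_command", "body": {
  "increments": "0 0 -4 0 0;0 0 -8 0 0;0 0 -12 0 0;0 0 -14 0 0;0 0 -14 0 0;0 0 -14 0 0;0 0 -14 0 0"
}}

```text
time_s: 3.38
eef_pos: [497.2, -145.3, 148.5]
ee_rot: [-1.571, -0.003, -3.016]
force: [-0.1, 1.0, -2.3]
finger_gap: 55.2
```

Run:
```python
from h import *
st()
```

```text
3.38 [ 497.2 -145.3  148.5] [-1.571e+00 -3.000e-03 -3.016e+00] F [-0.08  0.95 -2.32] T [-0.005  0.063 -0.004] gap 55.2  Ttool [-0.003  0.004 -0.063]
```

>>> {"method": "arm_command", "body": {
  "increments": "0 -4.1 0 0 0;0 -8.2 0 0 0;0 -12 0 0 0;0 -12 0 0 0;0 -12 0 0 0;0 -12 0 0 0;0 -12 0 0 0;0 -12 0 0 0"
}}

```text
time_s: 4.05
eef_pos: [616.0, -131.0, 149.0]
ee_rot: [-1.571, -0.002, -3.017]
force: [-0.2, -0.4, -2.5]
finger_gap: 55.5
```

Run:
```python
from h import *
st()
```

```text
4.05 [ 616. -131.  149.] [-1.571e+00 -2.000e-03 -3.017e+00] F [-0.21 -0.37 -2.54] T [-0.03   0.018 -0.03 ] gap 55.5  Ttool [ 0.027  0.03  -0.022]
```

>>> {"method": "arm_command", "body": {
  "increments": "0 4.1 0 0 0;0 8.2 0 0 0;0 12 0 0 0;0 12 0 0 0;0 12 0 0 0;0 12 0 0 0;0 12 0 0 0;0 12 0 0 0"
}}

```text
time_s: 4.72
eef_pos: [500.0, -145.2, 150.2]
ee_rot: [-1.571, 0.002, -3.015]
force: [-0.3, 0.7, -2.5]
finger_gap: 55.6
```

Run:
```python
from h import *
st()
```

```text
4.72 [ 500.  -145.2  150.2] [-1.571e+00  2.000e-03 -3.015e+00] F [-0.27  0.67 -2.51] T [0.012 0.005 0.013] gap 55.6  Ttool [-0.012 -0.013 -0.004]
```

>>> {"method": "arm_command", "body": {
  "increments": "0 0 4 0 0;0 0 8 0 0;0 0 11 0 0;0 0 12.7 0 0;0 0 13.4 0 0;0 0 13.8 0 0;0 0 13.8 0 0"
}}

```text
time_s: 5.3
eef_pos: [499.3, -145.0, 12.5]
ee_rot: [-1.571, -0.0, -3.015]
force: [1.2, 0.7, -1.8]
finger_gap: 55.0
```

Run:
```python
from h import *
st()
d=snapshot("top");print(rect(d,"yellow",50));cv2.imwrite("pics/t2.png",d["image"])
```

```text
5.3 [ 499.3 -145.    12.5] [-1.571 -0.    -3.015] F [ 1.16  0.72 -1.81] T [ 0.009 -0.04  -0.032] gap 55.0  Ttool [-0.004  0.032  0.041]
(array([ 536.9, -128.5]), [np.float64(31.0), np.float64(45.3)], -0.034, 98.0)
```

>>> {"method": "arm_command", "body": {
  "increments": "0 0 0.15 0 0;0 0 0.3 0 0;0 0 0.3 0 0"
}}

```text
time_s: 5.6
eef_pos: [500.8, -145.6, 11.6]
ee_rot: [-1.569, 0.003, -3.016]
force: [-4.5, 1.5, 13.2]
finger_gap: 55.5
```

>>> {"method": "arm_command", "body": {
  "increments": "1 0 0 0 0;1 0 0 0 0;1 0 0 0 0;1 0 0 0 0;1 0 0 0 0;1 0 0 0 0"
}}

```text
time_s: 6.1
eef_pos: [498.6, -145.5, 8.7]
ee_rot: [-1.571, -0.0, -3.016]
force: [-0.8, 0.5, 0.3]
finger_gap: 85.5
```

>>> {"method": "arm_command", "body": {
  "increments": "1 0 -2 0 0;1 0 -6 0 0;1 0 -10 0 0;1 0 -14 0 0;1 0 -17 0 0;1 0 -17 0 0"
}}

```text
time_s: 6.6
eef_pos: [503.3, -146.3, 185.7]
ee_rot: [-1.565, 0.012, -3.016]
force: [1.0, 0.1, 0.5]
finger_gap: 85.1
```

```bash
cat >> h.py <<'E'
def wr(names=("yellow","blue","red")):
    d=snapshot("wrist"); K=d["intrinsics"];T=d["world_from_camera"]
    for n in names:
        c=blobs(d,n)[0]
        p=(c[:,0]-K[:2,2])/K[0,0]; r=np.linalg.norm(p,axis=1)
        v=np.c_[p*(np.sin(r)/r)[:,None],np.cos(r)]@T[:3,:3].T; o=T[:3,3]
        P=(o+v*((50-o[2])/v[:,2])[:,None])[:,:2].astype(np.float32)
        print(n,cv2.contourArea(c),np.round(np.hstack(cv2.minAreaRect(P)),1))
    return d
E
python3 - <<'E'
from h import *
st(); d=wr(); cv2.imwrite("pics/w2.png",d["image"])
plan(486,-27.3,181,.094)
E
```

```text
6.6 [ 503.3 -146.3  185.7] [-1.565  0.012 -3.016] F [0.96 0.06 0.54] T [-0.009 -0.074 -0.009] gap 85.1  Ttool [0.018 0.009 0.072]
yellow 8380.5 [ 500.9 -147.2  125.6   57.4    7.2]
blue 6926.5 [485.9 -28.  125.6  58.7   5.4]
red 6631.5 [ 511.8 -259.5  125.1   57.6    5.1]
t 6.65 cm [  0.03   0.11 -11.97] spin 1.8 pos [ 501.3 -146.   182.5] rot [-1.567  0.007 -3.016] gap 85.8
```

View pics/w2.png

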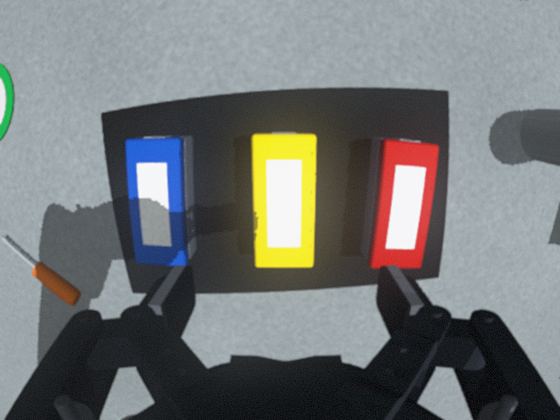

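>>> {"method": "arm_command", "body": {
  "increments": "1 0 0 -4 1.8;1 0 0 -8 1.8;1 0 0 -11.8 1.8;1 0 0 -11.8 1.8;1 0 0 -11.8 1.8"
}}

```text
time_s: 7.07
eef_pos: [482.6, -25.9, 177.5]
ee_rot: [-1.571, -0.002, -3.042]
force: [0.0, -1.1, -0.4]
finger_gap: 85.3
```

Run:
```python
from h import *
wr(); plan(486,-27.5,11,.093);
```

```text
yellow 7548.5 [ 500.8 -145.5  126.2   59.8    7.3]
blue 8813.5 [485.9 -26.3 125.   56.5   5.4]
red 4443.5 [ 511.1 -256.6  125.6   63.7    5.9]
t 7.12 cm [-0.35 16.65 -0.02] spin 0.2 pos [482.9 -28.  177.5] rot [-1.571e+00 -2.000e-03 -3.045e+00] gap 85.6
```

>>> {"method": "arm_command", "body": {
  "increments": "1 -0.2 4 0 0;1 -0.2 8 0 0;1 -0.2 12 0 0;1 -0.2 14.5 0 0;1 -0.2 16 0 0;1 -0.2 16.7 0 0;1 -0.2 16.7 0 0"
}}

```text
time_s: 7.7
eef_pos: [484.2, -29.6, 9.7]
ee_rot: [-1.571, -0.005, -3.049]
force: [0.2, -0.4, -0.3]
finger_gap: 85.3
```

>>> {"method": "arm_command", "body": {
  "increments": "0 0 0 0 0;0 0 0 0 0;0 0 0 0 0;0 0 0 0 0;0 0 0 0 0;0 0 0 0 0",
  "squeeze": 80
}}

```text
time_s: 8.2
eef_pos: [487.5, -28.1, 13.4]
ee_rot: [-1.57, 0.004, -3.047]
force: [0.4, 0.4, 7.0]
finger_gap: 54.9
```

>>> {"method": "arm_command", "body": {
  "increments": "0 0 -4 0 0;0 0 -8 0 0;0 0 -12 0 0;0 0 -14 0 0;0 0 -14 0 0;0 0 -14 0 0;0 0 -14 0 0"
}}

```text
time_s: 8.78
eef_pos: [484.3, -28.5, 150.5]
ee_rot: [-1.571, -0.003, -3.047]
force: [-0.3, -0.7, -2.3]
finger_gap: 54.8
```

Run:
```python
from h import *
st()
```

```text
8.78 [484.3 -28.5 150.5] [-1.571e+00 -3.000e-03 -3.047e+00] F [-0.28 -0.69 -2.26] T [ 0.013 -0.013  0.031] gap 54.8  Ttool [-0.011 -0.031  0.015]
```

>>> {"method": "arm_command", "body": {
  "increments": "0 -4.1 0 0 0;0 -8.2 0 0 0;0 -12 0 0 0;0 -12 0 0 0;0 -12 0 0 0;0 -12 0 0 0;0 -12 0 0 0;0 -12 0 0 0"
}}

```text
time_s: 9.45
eef_pos: [603.7, -17.2, 151.0]
ee_rot: [-1.57, -0.002, -3.047]
force: [0.8, 0.4, -2.2]
finger_gap: 55.4
```

Run:
```python
from h import *
st()
```

```text
9.45 [603.7 -17.2 151. ] [-1.570e+00 -2.000e-03 -3.047e+00] F [ 0.76  0.38 -2.23] T [-0.005 -0.016 -0.016] gap 55.4  Ttool [0.006 0.016 0.015]
```

>>> {"method": "arm_command", "body": {
  "increments": "0 4.1 0 0 0;0 8.2 0 0 0;0 12 0 0 0;0 12 0 0 0;0 12 0 0 0;0 12 0 0 0;0 12 0 0 0;0 12 0 0 0"
}}

```text
time_s: 10.12
eef_pos: [487.2, -27.9, 152.3]
ee_rot: [-1.571, 0.002, -3.047]
force: [0.5, -0.7, -2.6]
finger_gap: 54.8
```

Run:
```python
from h import *
st()
```

```text
10.12 [487.2 -27.9 152.3] [-1.571e+00  2.000e-03 -3.047e+00] F [ 0.49 -0.67 -2.59] T [ 0.045 -0.014 -0.017] gap 54.8  Ttool [-0.044  0.017  0.019]
```

Blue is light (about 2.4 N) and shows no moment shift, so it is silent. Setting it back.

>>> {"method": "arm_command", "body": {
  "increments": "0 0 4 0 0;0 0 8 0 0;0 0 11 0 0;0 0 12.7 0 0;0 0 13.4 0 0;0 0 13.8 0 0;0 0 14 0 0;0 0 14 0 0"
}}

```text
time_s: 10.78
eef_pos: [486.5, -27.9, 13.5]
ee_rot: [-1.57, 0.0, -3.047]
force: [-0.2, 0.8, -1.4]
finger_gap: 55.2
```

>>> {"method": "arm_command", "body": {
  "increments": "1 0 0 0 0;1 0 0 0 0;1 0 0 0 0;1 0 0 0 0;1 0 0 0 0;1 0 0 0 0"
}}

```text
time_s: 11.28
eef_pos: [486.1, -28.2, 11.8]
ee_rot: [-1.571, 0.0, -3.047]
force: [0.3, -0.7, 0.5]
finger_gap: 85.2
```

>>> {"method": "arm_command", "body": {
  "increments": "1 0 -2 0 0;1 0 -6 0 0;1 0 -10 0 0;1 0 -14 0 0;1 0 -17 0 0;1 0 -17 0 0;1 0 -17 0 0"
}}

```text
time_s: 11.87
eef_pos: [487.2, -28.2, 183.7]
ee_rot: [-1.57, 0.004, -3.048]
force: [-0.0, -0.3, 0.3]
finger_gap: 85.1
```

Run:
```python
from h import *
d=wr(); cv2.imwrite("pics/w3.png",d["image"]); plan(511.5,-260.3,181,.092);
```

```text
yellow 7234.5 [ 500.7 -145.8  126.2   59.2    7.5]
blue 8391.0 [486.2 -29.7 124.6  56.4   5.5]
red 4388.5 [ 511.2 -257.   125.2   64.5    5.6]
t 11.92 cm [-0.39  0.1  23.34] spin 0.1 pos [485.7 -28.3 181.8] rot [-1.57   0.    -3.047] gap 85.6
```

View pics/w3.png

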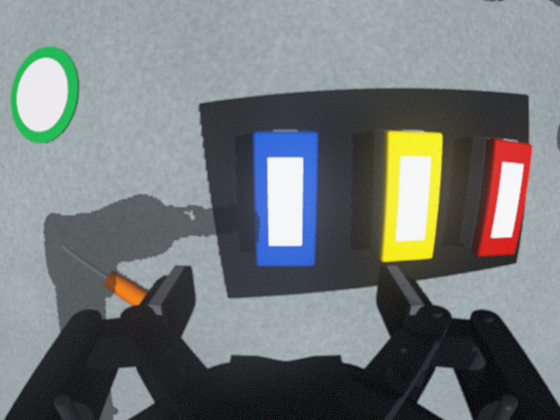

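>>> {"method": "arm_command", "body": {
  "increments": "1 -0.4 0 4.1 0;1 -0.4 0 8.2 0;1 -0.4 0 12.3 0;1 -0.4 0 16.4 0;1 -0.4 0 20 0;1 -0.4 0 23.2 0;1 -0.4 0 23.2 0;1 -0.4 0 23.2 0"
}}

```text
time_s: 12.58
eef_pos: [509.7, -260.6, 179.0]
ee_rot: [-1.573, -0.004, -3.052]
force: [-0.0, 0.9, -0.9]
finger_gap: 85.0
```

Run:
```python
from h import *
wr(); plan(511.5,-260.3,11,.092);
```

```text
yellow 7479.0 [ 501.4 -149.   125.2   59.1    7.1]
blue 4965.0 [486.8 -34.7 125.2  65.    5.5]
red 8320.0 [ 511.8 -260.8  124.8   56.4    5.1]
t 12.63 cm [-0.15 16.84  0.26] spin 0.1 pos [ 510.4 -258.3  179.4] rot [-1.574 -0.004 -3.048] gap 85.2
```

>>> {"method": "arm_command", "body": {
  "increments": "1 -0.1 4 0.1 0;1 -0.1 8 0.1 0;1 -0.1 12 0.1 0;1 -0.1 14.5 0.1 0;1 -0.1 16 0.1 0;1 -0.1 16.8 0.1 0;1 -0.1 16.8 0.1 0"
}}

```text
time_s: 13.22
eef_pos: [511.3, -256.9, 11.5]
ee_rot: [-1.574, -0.004, -3.045]
force: [0.4, -0.3, 0.4]
finger_gap: 85.6
```

>>> {"method": "arm_command", "body": {
  "increments": "0 0 0 0 0;0 0 0 0 0;0 0 0 0 0;0 0 0 0 0;0 0 0 0 0;0 0 0 0 0",
  "squeeze": 80
}}

```text
time_s: 13.72
eef_pos: [514.3, -259.8, 15.7]
ee_rot: [-1.57, 0.003, -3.047]
force: [-0.7, 1.5, 6.4]
finger_gap: 54.7
```

>>> {"method": "arm_command", "body": {
  "increments": "0 0 -4 0 0;0 0 -8 0 0;0 0 -12 0 0;0 0 -14 0 0;0 0 -14 0 0;0 0 -14 0 0;0 0 -14 0 0"
}}

```text
time_s: 14.3
eef_pos: [510.2, -258.9, 150.9]
ee_rot: [-1.573, -0.005, -3.047]
force: [-0.4, 0.3, -7.6]
finger_gap: 55.0
```

Run:
```python
from h import *
st()
```

```text
14.3 [ 510.2 -258.9  150.9] [-1.573 -0.005 -3.047] F [-0.45  0.32 -7.65] T [-0.015  0.077  0.037] gap 55.0  Ttool [ 0.008 -0.037 -0.078]
```

>>> {"method": "arm_command", "body": {
  "increments": "0 -4.1 0 0 0;0 -8.2 0 0 0;0 -12 0 0 0;0 -12 0 0 0;0 -12 0 0 0;0 -12 0 0 0;0 -12 0 0 0;0 -12 0 0 0"
}}

```text
time_s: 14.97
eef_pos: [630.0, -249.2, 152.5]
ee_rot: [-1.571, -0.003, -3.049]
force: [-0.5, -0.5, -6.6]
finger_gap: 54.7
```

Run:
```python
from h import *
st()
```

```text
14.97 [ 630.  -249.2  152.5] [-1.571e+00 -3.000e-03 -3.049e+00] F [-0.45 -0.46 -6.6 ] T [-0.007  0.101 -0.028] gap 54.7  Ttool [-0.002  0.028 -0.101]
```

>>> {"method": "arm_command", "body": {
  "increments": "0 4.1 0 0 0;0 8.2 0 0 0;0 12 0 0 0;0 12 0 0 0;0 12 0 0 0;0 12 0 0 0;0 12 0 0 0;0 12 0 0 0"
}}

```text
time_s: 15.63
eef_pos: [514.3, -259.3, 154.4]
ee_rot: [-1.57, 0.002, -3.046]
force: [0.8, 0.9, -7.6]
finger_gap: 55.0
```

Run:
```python
from h import *
st()
```

```text
15.63 [ 514.3 -259.3  154.4] [-1.570e+00  2.000e-03 -3.046e+00] F [ 0.79  0.92 -7.57] T [-0.017 -0.098 -0.012] gap 55.0  Ttool [0.026 0.012 0.096]
```

Run:
```python
from h import *
plan(582,273,200,.092)
```

```text
t 15.63 cm [-11.82  -4.56 -52.34] spin 0.2 pos [ 514.3 -259.3  154.4] rot [-1.570e+00  2.000e-03 -3.046e+00] gap 55.0
```

>>> {"method": "arm_command", "body": {
  "increments": "0 0 -2.5 0 0;0 0 -4.6 0 0;0 -1 -4.6 -3 0;0 -2 -4.6 -7 0;0 -3 -4.6 -11 0;0 -4 -4.6 -15 0;0 -5 -4.6 -19 0;0 -6 -4.6 -23 0"
}}

```text
time_s: 16.3
eef_pos: [551.7, -22.3, 200.1]
ee_rot: [-1.571, 0.001, -3.046]
force: [1.0, 0.1, -7.0]
finger_gap: 54.7
```

Run:
```python
from h import *
plan(582,273,200,.092)
```

```text
t 16.3 cm [ -5.83   0.03 -29.11] spin 0.2 pos [551.7 -22.3 200.1] rot [-1.571e+00  1.000e-03 -3.046e+00] gap 54.7
```

>>> {"method": "arm_command", "body": {
  "increments": "0 -1 0 -4 0;0 -2 0 -8 0;0 -3 0 -12 0;0 -4 0 -16 0;0 -5 0 -20 0;0 -5.8 0 -24 0;0 -5.8 0 -27 0;0 -5.8 0 -29 0"
}}

```text
time_s: 16.97
eef_pos: [580.3, 276.1, 199.8]
ee_rot: [-1.576, 0.0, -3.042]
force: [-1.5, 1.0, -7.0]
finger_gap: 54.5
```

Run:
```python
from h import *
plan(582,273,110,.092)
```

```text
t 16.97 cm [-0.14  8.98  0.36] spin 0.5 pos [580.3 276.1 199.8] rot [-1.576  0.    -3.042] gap 54.5
```

>>> {"method": "arm_command", "body": {
  "increments": "0 -0.1 2 0 0;0 -0.1 4 0 0;0 -0.1 6 0 0;0 -0.1 8 0 0;0 -0.1 9 0 0;0 -0.1 9 0 0;0 -0.1 9 0 0;0 -0.1 9 0 0"
}}

```text
time_s: 17.63
eef_pos: [583.5, 270.3, 111.2]
ee_rot: [-1.572, 0.003, -3.047]
force: [0.2, 0.4, -6.5]
finger_gap: 55.2
```

Run:
```python
from h import *
st()
for n in("scene","top","wrist"): cv2.imwrite(f"pics/{n}9.png",snapshot(n)["image"])
st();d=snapshot("top")
for c in("yellow","blue"): print(c,rect(d,c,50))
print(rect(d,"red",150))
```

```text
17.63 [583.5 270.3 111.2] [-1.572e+00  3.000e-03 -3.047e+00] F [ 0.24  0.43 -6.51] T [ 0.018 -0.01  -0.035] gap 55.2  Ttool [-0.017  0.035  0.012]
17.78 [583.3 269.9 111.4] [-1.572e+00  3.000e-03 -3.047e+00] F [ 0.69  0.28 -6.77] T [ 0.018  0.016 -0.019] gap 54.8  Ttool [-0.02   0.019 -0.014]
yellow (array([ 499. , -147.2]), [np.float64(57.7), np.float64(126.3)], 0.126, 871.0)
blue (array([484.3, -30.1]), [np.float64(57.9), np.float64(126.9)], 0.089, 885.0)
(array([622.6, 259.1]), [np.float64(34.2), np.float64(35.9)], -1.566, 94.5)
```

View pics/scene9.png

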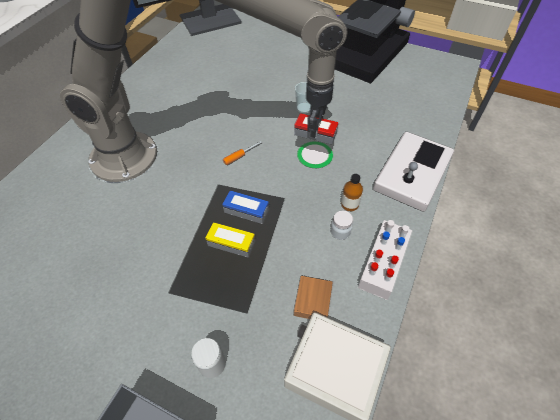

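View pics/top9.png

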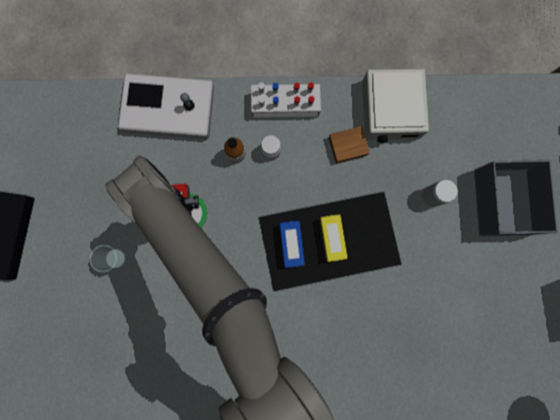

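View pics/wrist9.png

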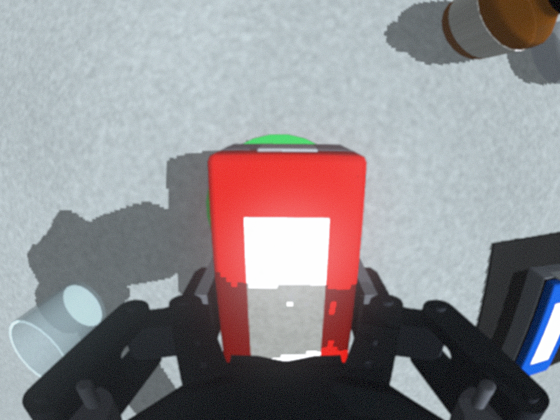

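>>> {"method": "arm_command", "body": {
  "increments": "0 0 0 0 0;0 0 0 0 0;0 0 0 0 0;0 0 0 0 0;0 0 0 0 0;0 0 0 0 0"
}}

```text
time_s: 18.33
eef_pos: [582.3, 269.2, 109.7]
ee_rot: [-1.571, -0.0, -3.047]
force: [-0.4, 0.1, -6.5]
finger_gap: 55.1
```

Run:
```python
from h import *
st(); d=wr(("red",)); job_done()
```

```text
18.33 [582.3 269.2 109.7] [-1.571 -0.    -3.047] F [-0.43  0.08 -6.51] T [ 0.029  0.012 -0.053] gap 55.1  Ttool [-0.03   0.053 -0.01 ]
red 13447.5 [584.1 267.1  99.2 101.6   5.1]
the job is handed in; nothing more can be done
```

I lifted and shook the yellow, blue and red cases in that order. The red one rattles, and I handed in at about 18 s with it held level over the pad.

- **Which case rattles:** After opposite strokes, red's moment on the wrist went from −0.10 to +0.10 N m, and it weighs about 7 N. Yellow and blue weigh about 2.5 N each, which is less than the lightest case with a ball in it. Neither showed a comparable shift.
- **Yellow and blue:** Both went back on the mat and were let go. The last overhead picture shows them standing flat there, with their outlines at the right size for their lid height. I did not set red back on the mat; I took it straight from its shake to the pad.
- **Final hold:** The tool is at (582, 269) mm and the pad was measured at about (580, 274) mm. The underside is roughly 100 mm above the table, the gap is 55 mm at 80 N grip, and the tool is vertical. The bystanders look unmoved in the pictures.

**Checks that disagreed:**
- **Scene camera:** It places things about 12 mm away from the top and wrist cameras in x and 5 mm in y. I used the top and wrist cameras, which agree to about 2 mm. Either reading leaves red well within the 45 mm allowed.
- **Ball position:** The moment at the end was near zero, so the ball probably lies near the middle of the case.
- **Last wrist measurement of red:** It could not give red's true outline, because the gripper hides part of the lid and the calculation assumed the lid was still at mat height.

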